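# Make up two shoe-repair kits

### The arm

A 6-joint arm with a two-finger parallel gripper is mounted at the origin on the work surface. World frame = base frame: x ahead of the robot, y to its left, z up, the work surface at z = 0. Lengths are in m, angles in rad, forces in N, time in s.
With the tool pointing down it reaches from about 0.35 to 0.975 m from the base axis. Payload 4.9 kg.
Tool frame: the origin (TCP) lies at the very end of the fingers, on their centre line; the grasp point (between the pads) lies 19 mm behind it; z points along the fingers, y is the line along which they close (so a half turn about z gives the same grasp; the last joint's range is limited). The gripper opens to 85 mm and grips with 20 to 120 N. Pads are 22 mm wide; open, the fingers measure 114 mm over their backs; the gripper's body (76 mm by 85 mm) begins 54 mm behind the grasp point. The pads swing forward as they close: fully open they stand 13 mm farther back than shut.
Start: joints at [1.151, 0.053, 1.613, -0, 1.476, -0.119], TCP at [0.185, 0.597, 0.209] pointing down, gripper open.
Joint ranges: [-3.01, 3.01], [-1.01, 2.22], [0.06, 2.58], [-1.02, 4.17], [0.09, 2.62], [-3.14, 3.14]. Speed limits (rad/s): [2.57, 2.57, 3.14, 3.14, 3.14, 3.14].

### API

Orientations are given as a unit quaternion [w, x, y, z].
In Python, from plant import * gives the robot as it stands.
- The arm moves only by the tool jog_arm, never from a script. Its argument "moves" is a list that holds one entry, the list of rows, each a list of 7 numbers: the finger opening in cm, from 0 to 8.54, then the shift along the tool's x, y, z in cm, then the turn, a rotation vector about the tool's x, y, z in rad. A call has 1 to 20 rows; each row shifts and turns the commanded pose from where the row before left it, along the tool's axes as they then stand; what a row does not reach is not made up. A row lasts 1/12 s, in which the tool goes at most 41.7 mm and 7.16 degrees, less where a joint would pass 70% of its speed; a pose out of reach is approached as far as the arm can. A call is refused whole if a number of a shift passes 4.17 or a number of a turn 0.125, either way. A call with a gripper value outside its range is refused whole. The fingers move at their own pace and stop on an object; the grip force is fixed at half the most. Time passes only in rows, so rows that do not move let the fingers close. It gives the time, the measured TCP pose, the force, the opening and the grip force at its end, in the units of the state.
- state(): the state, without advancing time (a new reading comes with each control period).
- grab_frame(name): name is "scene" or "side" or "wrist"; returns a dict with "color" (400x640x3 uint8, blue, green, red), "depth" (400x640 float32, m along the optical axis (not along the pixel's ray), 0 where there is no reading), "fx", "fy", "cx", "cy" (pixels), "R" (3x3) and "t" (3): a world point X has camera coordinates R X + t. Camera axes: x right, y down, z forward; pixel columns grow to the right and rows downward; lengths in m; the calibration is good to about 2 mm. The wrist camera is an equidistant fisheye: a pixel r from the principal point sees the ray r / f radians off the axis. A picture is of the moment at which its call begins.
- job_done(): hands the job in; it is judged then, once.
Trained networks look in a picture, given as the dict that the camera call returned (one of the last four; its "shot" number tells which), for a name from the list of things; names that differ only in an ending like _2 or _b are one class to them, and where a whole thing is asked for, a point or a joint stands for the part that bears it (a point fixed in the world has none). Each returns a list of dicts, best first, with "p" (0 to 1); they miss things now and then, are a little off and sometimes report something else, mostly with a low value. They report only what shows in the picture. A call takes as long as a camera call. They do not tell look-alikes from the thing itself.
- recognise(name, picture): "rect" ([centre column, centre row, width, height] in pixels, round what is visible of it).
- regions_of(name, picture): "pixels" (400x640 bool, what is visible of it) and "rect" ([centre column, centre row, width, height] in pixels, round what is visible of it).
The state is a dict: "time": time; "joint_pos": joint angles; "joint_vel": joint speeds; "joint_efforts": joint torques, N m; "tool_pos": TCP position; "tool_rot": TCP orientation; "contact_force": force on the tool from outside, world axes, zero at the start; "ft_torque": the same for the moment, N m; "gripper_width": opening from 0.0 (shut) to 1.0 (fully open); "grasp_force": force on a finger pad.
Only numpy, scipy, OpenCV 4.12 (cv2) and the standard library are available. Lean on these libraries where they do the work, as an engineer would, in place of code of your own. Each camera call takes 0.05 s, during which the arm holds its last target. There are 200 camera calls.

### The job

Make up the kits for two shoe repairs: into the tray that holds the large last put the large heel block, the tall nail tin and the ink bottle, and into the tray that holds the small last put the small heel block and the flat wax tin. Use the three compartments on your side of each tray, one thing to a compartment, each set down (not dropped) upright and flat on the tray's floor. Leave the two lasts where they stand and do not knock over the open jar of tacks.

Things in the scene. Friction and masses are not known exactly. Their poses are not given: they have to be found in the camera images.
- tray_large: plywood job tray with the large last; fixed. Origin: centre of underside. 230 (x) by 286 (y) mm, walls and dividers 18 mm high, floor 6 mm up. Arm's side (x -107 to +9 mm): three compartments 116 (x) by 86 (y) mm centred at x -49, y -92, 0, +92 mm. Far side (x +15 to +107): one long compartment with the last. At the left or right, yaw within 7 degrees of 0.
- tray_small: plywood job tray with the small last, the same as tray_large in every size and axis (three compartments on the arm's side, the last's behind them); only the last in it tells them apart. Fixed. Origin: centre of underside. On the other side of the bench from tray_large, yaw within 7 degrees of 0.
- last_large: the large (adult's) shoe last, pale grey plastic, 240 mm long, up to 79 mm wide and 94 mm high, standing on its sole in the rear compartment of tray_large. Origin: midway along it, at the sole. Its x axis points to the toe. Loose: leave it where it stands.
- last_small: the small (child's) shoe last, pale grey plastic, 155 mm long, up to 51 mm wide and 61 mm high, standing on its sole in the rear compartment of tray_small. Origin: midway along it, at the sole. Its x axis points to the toe. Loose: leave it where it stands.
- heel_large: large shoe heel block, D-shaped from above, of dark rubber and brown leather layers, 66 mm long (x), 60 mm wide (y), 30 mm high. Origin: centre of its underside. The flat breast is at -x, the round back at +x; the two straight sides face -y and +y (straight from x = -33 to +3 mm), good to grip. Starts lying flat, its x axis within 25 degrees of the world's +y.
- heel_small: small shoe heel block, the same shape and materials, 46 mm long (x), 42 mm wide (y), 22 mm high. Origin: centre of its underside. The flat breast is at -x, the round back at +x; straight sides at -y and +y (from x = -23 to +2 mm). Starts lying flat, its x axis within 25 degrees of the world's +y.
- nail_tin: tall round tin with a press-on lid, bare metal, 46 mm across, 54 mm high (taller than wide), closed. Origin: centre of its underside.
- ink_bottle: small dark round bottle with a narrower black cap, closed: the body is 42 mm across up to 38 mm, then a sloping shoulder, the cap 26 mm across from 48 to its top at 64 mm. Origin: centre of its underside.
- flat_tin: flat round wax tin, bare metal, 60 mm across, 24 mm high (much wider than high), closed; a small opener tab, 7 mm, at its rim that does not get in the way of the fingers. Origin: centre of its underside.
- tack_jar: open glass jar two thirds full of dark tacks, 62 mm across, 62 mm high, standing on the bench among the stock; not part of any kit. Origin: centre of its underside.
Things that resemble listed ones, but are neither listed nor needed, are in the scene too. What is shaped like the nail_tin but blue or green is not meant.

How it is judged:
At the end, for the whole second after the job is handed in: Each kit thing is in a near compartment of its own tray, one to a compartment: centre within 28 mm (along the tray) and 43 mm (across) of the compartment's centre, underside within 4 mm of the floor, upright within 0.1 rad, at rest. Lasts within 15 mm of their start; tack jar upright within 0.2 rad (x of heel_large in the frame of tray_large between -0.092 and -0.006 m and z of heel_large in the frame of tray_large between 0.002 and 0.0095 m and angle between each of heel_large, nail_tin, ink_bottle, heel_small, flat_tin's own z axis and vertical below 0.1 rad and (y of heel_large in the frame of tray_large between -0.12 and -0.064 m or y of heel_large in the frame of tray_large between -0.028 and 0.028 m or y of heel_large in the frame of tray_large between 0.064 and 0.12 m) and linear speed of each of heel_large, nail_tin, ink_bottle, heel_small, flat_tin below 0.02 m/s and angular speed of each of heel_large, nail_tin, ink_bottle, heel_small, flat_tin below 0.2 rad/s and x of nail_tin in the frame of tray_large between -0.092 and -0.006 m and z of nail_tin in the frame of tray_large between 0.002 and 0.0095 m and (y of nail_tin in the frame of tray_large between -0.12 and -0.064 m or y of nail_tin in the frame of tray_large between -0.028 and 0.028 m or y of nail_tin in the frame of tray_large between 0.064 and 0.12 m) and x of ink_bottle in the frame of tray_large between -0.092 and -0.006 m and z of ink_bottle in the frame of tray_large between 0.002 and 0.0095 m and (y of ink_bottle in the frame of tray_large between -0.12 and -0.064 m or y of ink_bottle in the frame of tray_large between -0.028 and 0.028 m or y of ink_bottle in the frame of tray_large between 0.064 and 0.12 m) and not ((y of heel_large in the frame of tray_large between -0.12 and -0.064 m and y of nail_tin in the frame of tray_large between -0.12 and -0.064 m) or (y of heel_large in the frame of tray_large between -0.028 and 0.028 m and y of nail_tin in the frame of tray_large between -0.028 and 0.028 m) or (y of heel_large in the frame of tray_large between 0.064 and 0.12 m and y of nail_tin in the frame of tray_large between 0.064 and 0.12 m)) and not ((y of heel_large in the frame of tray_large between -0.12 and -0.064 m and y of ink_bottle in the frame of tray_large between -0.12 and -0.064 m) or (y of heel_large in the frame of tray_large between -0.028 and 0.028 m and y of ink_bottle in the frame of tray_large between -0.028 and 0.028 m) or (y of heel_large in the frame of tray_large between 0.064 and 0.12 m and y of ink_bottle in the frame of tray_large between 0.064 and 0.12 m)) and not ((y of nail_tin in the frame of tray_large between -0.12 and -0.064 m and y of ink_bottle in the frame of tray_large between -0.12 and -0.064 m) or (y of nail_tin in the frame of tray_large between -0.028 and 0.028 m and y of ink_bottle in the frame of tray_large between -0.028 and 0.028 m) or (y of nail_tin in the frame of tray_large between 0.064 and 0.12 m and y of ink_bottle in the frame of tray_large between 0.064 and 0.12 m)) and x of heel_small in the frame of tray_small between -0.092 and -0.006 m and z of heel_small in the frame of tray_small between 0.002 and 0.0095 m and (y of heel_small in the frame of tray_small between -0.12 and -0.064 m or y of heel_small in the frame of tray_small between -0.028 and 0.028 m or y of heel_small in the frame of tray_small between 0.064 and 0.12 m) and x of flat_tin in the frame of tray_small between -0.092 and -0.006 m and z of flat_tin in the frame of tray_small between 0.002 and 0.0095 m and (y of flat_tin in the frame of tray_small between -0.12 and -0.064 m or y of flat_tin in the frame of tray_small between -0.028 and 0.028 m or y of flat_tin in the frame of tray_small between 0.064 and 0.12 m) and not ((y of heel_small in the frame of tray_small between -0.12 and -0.064 m and y of flat_tin in the frame of tray_small between -0.12 and -0.064 m) or (y of heel_small in the frame of tray_small between -0.028 and 0.028 m and y of flat_tin in the frame of tray_small between -0.028 and 0.028 m) or (y of heel_small in the frame of tray_small between 0.064 and 0.12 m and y of flat_tin in the frame of tray_small between 0.064 and 0.12 m)) and distance of each of last_large, last_small from where it was at the start of the episode below 0.015 m and angle between tack_jar's own z axis and vertical below 0.2 rad); the robot touches nothing.
It fails at once if a kit thing is dropped or thrown (faster than 0.7 m/s while not between the fingers) ((linear speed of heel_large above 0.7 m/s and contact force between the fingers and heel_large below 0.05 N) or (linear speed of nail_tin above 0.7 m/s and contact force between the fingers and nail_tin below 0.05 N) or (linear speed of ink_bottle above 0.7 m/s and contact force between the fingers and ink_bottle below 0.05 N) or (linear speed of heel_small above 0.7 m/s and contact force between the fingers and heel_small below 0.05 N) or (linear speed of flat_tin above 0.7 m/s and contact force between the fingers and flat_tin below 0.05 N)).
It fails at once if the large last is shifted by more than 15 mm (distance of last_large from where it was at the start of the episode above 0.015 m).
It fails at once if the small last is shifted by more than 15 mm (distance of last_small from where it was at the start of the episode above 0.015 m).
It fails at once if the tack jar is knocked over (angle between tack_jar's own z axis and vertical above 0.5 rad).
It also fails if it takes over 109 s, if anything falls off the work surface, if the arm or the gripper's body presses on something with over 40 N, if the wrist force passes 120 N, or if a joint passes its speed limit or range.

## Working session

There is one attempt and no reset: what is moved stays moved. The work goes in short steps, Python scripts to look and compute and a tool call to move; the robot and the scene stay as the last step left them, time stands still between calls to the robot, and variables do not carry over. Pictures are saved under pics/ and viewed, at most 14 in all, crops included, and the job is handed in when it is done.

Besides the shell and the picture viewer there is one more tool, called after "Call:" as a command line: name --argument value ..., lists and objects as JSON in quotes. jog_arm: Moves the arm, as the interface text tells. Its arguments: {"type":"object","properties":{"moves":{"type":"array"}},"required":["moves"]}

```bash
mkdir -p pics; ls; cat > h.py <<'E'
from plant import *
import numpy as np, cv2
def world(f,m):
    v,u=np.nonzero(m&(f["depth"]>0)); d=f["depth"][v,u]
    c=np.stack([(u-f["cx"])/f["fx"]*d,(v-f["cy"])/f["fy"]*d,d],1)
    return (c-f["t"])@np.array(f["R"])
E
python3 - <<'E'
from h import *
fs={n:grab_frame(n) for n in("scene","side")}
for n,f in fs.items():
    cv2.imwrite(f"pics/{n}0.png",f["color"])
    np.savez(n+"0.npz",**{k:f[k] for k in("color","depth","fx","fy","cx","cy","R","t")})
f=fs["scene"]
print(np.round(f["R"],3),f["t"],f["fx"])
for o in "tray_large last_large last_small heel_large heel_small nail_tin ink_bottle flat_tin tack_jar".split():
    for r in regions_of(o,f):
        P=world(f,r["pixels"])
        if len(P)<5: continue
        zt=np.percentile(P[:,2],97); T=P[P[:,2]>zt-.008]
        print(o,round(r["p"],2),np.round(r["rect"]).astype(int),"top",zt.round(3),"mid",((T.min(0)+T.max(0))/2).round(3)[:2],"ext",np.ptp(T,axis=0).round(3)[:2])
print(state())
E
```

```text
pics
[[-0.84   0.542  0.014]
 [ 0.461  0.727 -0.509]
 [-0.286 -0.421 -0.861]] [ 0.50776687 -0.26535847  1.33579114] 439.3146544784484
tray_large 0.61 [415 307 155 152] top 0.019 mid [0.58  0.321] ext [0.257 0.303]
last_large 0.59 [394 314  82  97] top 0.099 mid [0.649 0.25 ] ext [0.028 0.078]
last_small 0.94 [266 126  29  51] top 0.066 mid [ 0.616 -0.352] ext [0.019 0.052]
heel_large 0.81 [353 163  25  28] top 0.033 mid [ 0.47  -0.073] ext [0.061 0.067]
heel_small 0.5 [319 176  15  20] top 0.025 mid [ 0.582 -0.09 ] ext [0.046 0.048]
nail_tin 0.87 [236 153  24  21] top 0.056 mid [ 0.742 -0.265] ext [0.044 0.045]
nail_tin 0.68 [276 228  17  26] top 0.056 mid [0.754 0.003] ext [0.046 0.046]
nail_tin 0.62 [277 199  17  28] top 0.056 mid [ 0.705 -0.079] ext [0.045 0.045]
ink_bottle 0.68 [278 199  17  23] top 0.057 mid [ 0.706 -0.078] ext [0.043 0.044]
ink_bottle 0.66 [311 248  14  23] top 0.066 mid [0.712 0.087] ext [0.024 0.023]
ink_bottle 0.25 [283 122 112  94] top 0.019 mid [ 0.559 -0.326] ext [0.255 0.312]
flat_tin 0.86 [390 203  24  24] top 0.027 mid [0.469 0.086] ext [0.059 0.058]
tack_jar 0.9 [349 222  25  31] top 0.061 mid [0.589 0.084] ext [0.057 0.056]
{'time': 0.55, 'joint_pos': array([ 1.15098697e+00,  5.27058037e-02,  1.61291397e+00, -2.09780267e-05,
        1.47599211e+00, -1.18989320e-01]), 'joint_vel': array([-2.58662384e-04,  1.28289570e-04, -1.81618648e-04,  6.11409907e-04,
       -6.77860927e-04,  3.35693240e-05]), 'joint_efforts': array([-5.71715318e-04, -3.93327034e+01, -3.70133221e+01, -1.69070149e-04,
        9.17961370e-04, -2.56712774e-06]), 'tool_pos': array([0.18517922, 0.59691197, 0.20889161]), 'tool_rot': array([ 7.50560260e-06,  1.49842553e-01,  9.88709871e-01, -1.20495575e-05]), 'contact_force': array([-0.63407945, -0.46312981, -0.42201318]), 'ft_torque': array([-0.02630615, -0.04040151, -0.00382262]), 'grasp_force': 0.0, 'gripper_width': 1.0028238025148637}
```

```bash
python3 - <<'E'
from h import *
f=dict(np.load("scene0.npz")); c=f["color"]
cv2.imwrite("pics/s_full.png",cv2.resize(c[80:400,200:520],None,fx=1.85,fy=1.85,interpolation=3))
cv2.imwrite("pics/s_crop.png",cv2.resize(c[130:270,215:415],None,fx=4,fy=4,interpolation=3))
W=world(f,np.ones((400,640),bool)); 
for n,cen,h in(("large",(.58,.321),.019),("small",(.559,-.326),.019)):
    T=W[(abs(W[:,2]-.0195)<.004)&(abs(W[:,0]-cen[0])<.15)&(abs(W[:,1]-cen[1])<.18)]
    r=cv2.minAreaRect(T[:,:2].astype(np.float32)*1000); print("tray",n,len(T),r)
for n,cen,R,z in(("heel_large",(.47,-.073),.05,.033),("heel_small",(.582,-.09),.04,.025)):
    T=W[(abs(W[:,2]-z)<.006)&(np.hypot(W[:,0]-cen[0],W[:,1]-cen[1])<R)]
    print(n,len(T),cv2.minAreaRect(T[:,:2].astype(np.float32)*1000),T.mean(0))
E
```

```text
tray large 2000 ((579.809814453125, 320.553955078125), (231.2396697998047, 285.8058776855469), 6.027159690856934)
tray small 1020 ((557.9224853515625, -323.7076416015625), (289.6109619140625, 230.57080078125), 83.74479675292969)
heel_large 363 ((468.863037109375, -75.18914794921875), (60.96202087402344, 66.61380004882812), 5.04576301574707) [ 0.46990177 -0.07706299  0.02972799]
heel_small 186 ((582.7149658203125, -89.33277130126953), (46.9358024597168, 41.02765655517578), 67.58275604248047) [ 0.58253836 -0.09027412  0.02181792]
```

View pics/s_full.png

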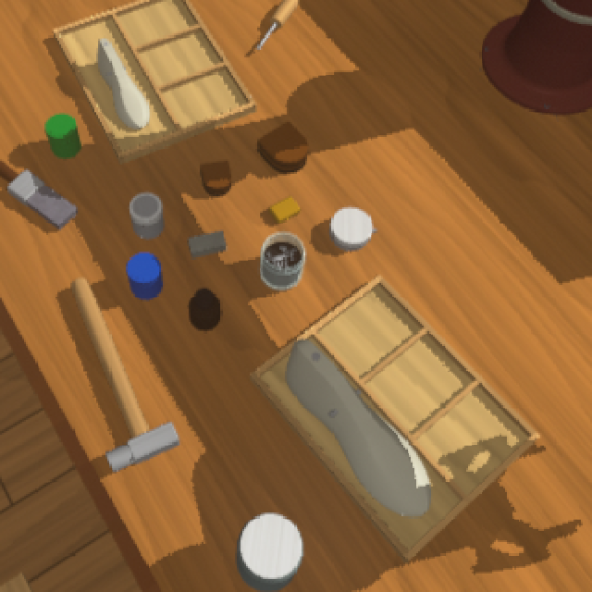

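View pics/s_crop.png

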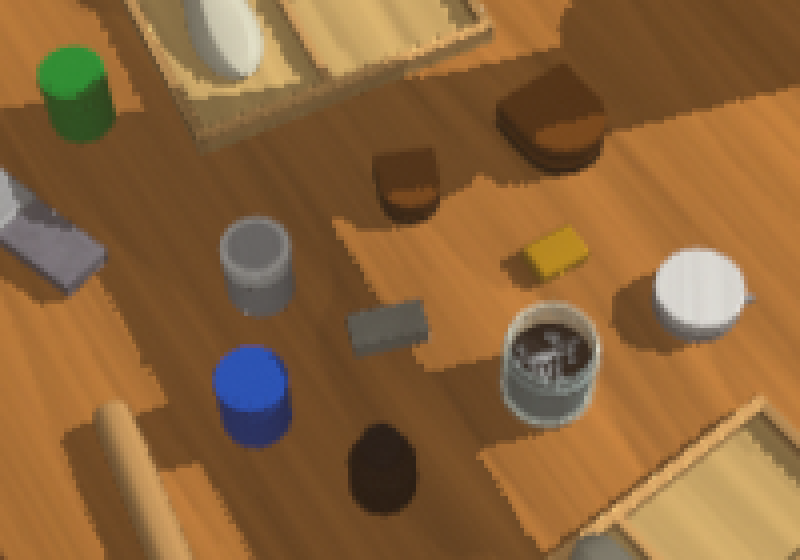

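The scene shows four things that could be the nail tin. In full-image pixels:
- Metal tin at (278,199): bare metal and 46 mm across, so this is the nail tin.
- Blue tin at (276,228) and green tin at (236,153): wrong colours.
- Wide white-grey tin at (346,377): too big.

The others are unambiguous in the enlarged crop:
- Flat tin: (390,203), 59 mm across, 24 mm high, with a tab.
- Ink bottle: (311,248), dark, with a narrow cap.
- Large heel: (353,163).
- Small heel: (319,176).
- Tack jar: (349,222).
- Trays: the large last is in the left tray (+y), the small last in the right tray.

I'll start with the large heel.

Call:
jog_arm --moves '[[[8.5, 0, 0, 0, 0, 0, 0.12], [8.5, 0, 0, 0, 0, 0, 0.12], [8.5, 0, 0, 0, 0, 0, 0.12], [8.5, 0, 0, 0, 0, 0, 0.12], [8.5, 0, 0, 0, 0, 0, 0.12], [8.5, 0, 0, 0, 0, 0, 0.12], [8.5, 0, 0, 0, 0, 0, 0.12], [8.5, 0, 0, 0, 0, 0, 0.12], [8.5, 0, 0, 0, 0, 0, 0.12], [8.5, 0, 0, 0, 0, 0, 0.103]]]'

```text
time: 1.38
tool_pos: [0.1852, 0.5969, 0.209]
tool_rot: [-0.0, 0.678, 0.735, 0.0]
contact_force: [0.3, -0.4, 0.6]
gripper_width: 1.001
grasp_force: 0.0
```

Call:
jog_arm --moves '[[[8.5, -3.47, 1.12, 0.5, 0, 0, 0], [8.5, -3.47, 1.12, 0.5, 0, 0, 0], [8.5, -3.47, 1.12, 0.5, 0, 0, 0], [8.5, -3.47, 1.12, 0.5, 0, 0, 0], [8.5, -3.47, 1.12, 0.5, 0, 0, 0], [8.5, -3.47, 1.12, 0.5, 0, 0, 0], [8.5, -3.47, 1.12, 0.5, 0, 0, 0], [8.5, -3.47, 1.12, 0.5, 0, 0, 0], [8.5, -3.47, 1.12, 0.5, 0, 0, 0], [8.5, -3.47, 1.12, 0.5, 0, 0, 0], [8.5, -3.47, 1.12, 0.5, 0, 0, 0], [8.5, -3.47, 1.12, 0.5, 0, 0, 0], [8.5, -3.47, 1.12, 0.5, 0, 0, 0], [8.5, -3.47, 1.12, 0.5, 0, 0, 0], [8.5, -3.47, 1.12, 0.5, 0, 0, 0], [8.5, -3.47, 1.12, 0.5, 0, 0, 0], [8.5, -3.47, 1.12, 0.5, 0, 0, 0], [8.5, -3.47, 1.12, 0.5, 0, 0, 0], [8.5, -3.47, 1.12, 0.5, 0, 0, 0], [8.5, -3.47, 1.12, 0.5, 0, 0, 0]]]'

```text
time: 3.05
tool_pos: [0.4692, -0.077, 0.109]
tool_rot: [0.0, 0.676, 0.737, 0.0]
contact_force: [0.2, -0.1, 0.0]
gripper_width: 0.998
grasp_force: 0.0
```

```bash
cat > go.py <<'E'
import sys
from h import *
from scipy.spatial.transform import Rotation as Ro
# usage: go.py heading_deg|keep  x y z [x y z ...] : turn first, then successive shifts in tool axes (cm)
s=state(); R=Ro.from_quat(np.roll(s["tool_rot"],-1)).as_matrix()
y=R[:,1]; h=np.degrees(np.arctan2(y[1],y[0]))
print("t",s["time"],"tcp",s["tool_pos"].round(4),"head",round(h,2),"tilt",R[:2,2].round(4),"open",round(s["gripper_width"]*85.4,1),"gf",round(s["grasp_force"],1))
H=h if sys.argv[1]=="keep" else float(sys.argv[1])
print("turn z",round(np.radians(h-H),3))
c,d=np.cos(np.radians(H)),np.sin(np.radians(H)); M=np.array([[-d,c,0],[c,d,0],[0,0,-1]])
p=s["tool_pos"]
for q in np.array(sys.argv[2:],float).reshape(-1,3):
    print("shift",(M@(q-p)*100).round(2),"norm",round(np.linalg.norm(q-p)*100,1)); p=q
E
python3 go.py 5 .469 -.075 .10 .469 -.075 .004
```

```text
t 3.05 tcp [ 0.4692 -0.077   0.109 ] head 4.95 tilt [ 0.001  -0.0002] open 85.3 gf 0.0
turn z -0.001
shift [0.2 0.  0.9] norm 0.9
shift [0.  0.  9.6] norm 9.6
```

Call:
jog_arm --moves '[[[8.5, 0.2, 0, 3, 0, 0, 0], [8.5, 0, 0, 3, 0, 0, 0], [8.5, 0, 0, 3, 0, 0, 0], [8.5, 0, 0, 1, 0, 0, 0], [8.5, 0, 0, 0.5, 0, 0, 0], [5, 0, 0, 0, 0, 0, 0], [5, 0, 0, 0, 0, 0, 0], [5, 0, 0, 0, 0, 0, 0], [5, 0, 0, 0, 0, 0, 0], [5, 0, 0, 0, 0, 0, 0], [5, 0, 0, 0, 0, 0, 0], [5, 0, 0, 0, 0, 0, 0], [5, 0, 0, 0, 0, 0, 0]]]'

```text
time: 4.13
tool_pos: [0.4689, -0.0731, 0.0046]
tool_rot: [0.0, 0.676, 0.737, 0.0]
contact_force: [-0.3, 1.1, 3.5]
gripper_width: 0.585
grasp_force: 1.6
```

```bash
python3 go.py keep .469 -.075 .12 .5214 .4069 .12 .5214 .4069 .0105
```

```text
t 4.1333 tcp [ 0.4689 -0.0731  0.0046] head 4.99 tilt [ 0.001  -0.0002] open 50.0 gf 1.6
turn z 0.0
shift [-1.900e-01 -1.000e-02 -1.154e+01] norm 11.5
shift [47.55  9.41  0.  ] norm 48.5
shift [ 0.    0.   10.95] norm 11.0
```

```bash
python3 - <<'E'
from h import *
f=grab_frame("side"); g=grab_frame("wrist"); s=grab_frame("scene")
a=cv2.resize(s["color"][100:240,270:430],(520,455)); b=cv2.resize(g["color"],(640,400))[:, 180:460]
c=np.zeros((455,800,3),np.uint8); c[:,:520]=a; c[:400,520:]=b; cv2.imwrite("pics/g1.png",c)
for o in ("heel_large",):
    for r in regions_of(o,f): print(r["p"],r["rect"])
E
```

```text
0.83 [375.1, 193.3, 24.1, 20.3]
0.29 [342.3, 151.7, 69.6, 51.3]
```

View pics/g1.png

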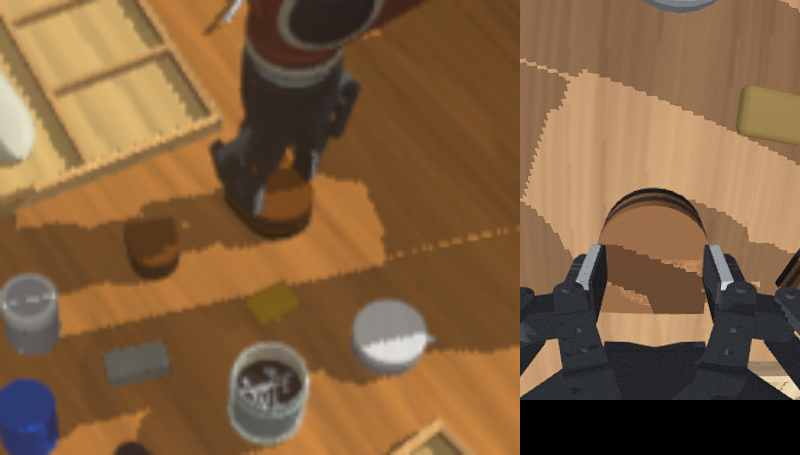

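The wrist view shows the heel between the pads on its straight sides, at wrist-view x 600–705. I'll command a full close to get the full grip force.

Call:
jog_arm --moves '[[[0, 0, 0, 0, 0, 0, 0], [0, 0, 0, 0, 0, 0, 0], [0, 0, 0, 0, 0, 0, 0], [0, 0, 0, 0, 0, 0, 0]]]'

```text
time: 4.67
tool_pos: [0.4716, -0.0741, 0.0077]
tool_rot: [0.003, 0.676, 0.737, 0.001]
contact_force: [-4.5, 0.5, 13.1]
gripper_width: 0.021
grasp_force: 5.8
```

```bash
python3 - <<'E'
from h import *
f=grab_frame("side"); g=grab_frame("wrist"); s=grab_frame("scene")
b=cv2.resize(g["color"],(640,400))[:, 180:460]
x,y=375,193
c=np.zeros((455,800,3),np.uint8); c[:,:520]=cv2.resize(f["color"][y-55:y+50,x-60:x+60],(520,455),interpolation=3); c[:400,520:]=b; cv2.imwrite("pics/g2.png",c)
for n,f in(("side",f),("scene",s)):
    for r in regions_of("heel_large",f):
        P=world(f,r["pixels"]); print(n,r["p"],r["rect"],np.percentile(P,[3,50,97],axis=0).round(3).tolist())
E
```

```text
side 0.64 [378.8, 191.7, 20.0, 21.3] [[0.441, -0.101, 0.003], [0.469, -0.054, 0.028], [0.497, -0.042, 0.032]]
scene 0.57 [353.0, 166.4, 23.7, 24.8] [[0.445, -0.101, 0.001], [0.485, -0.062, 0.027], [0.5, -0.043, 0.032]]
```

View pics/g2.png

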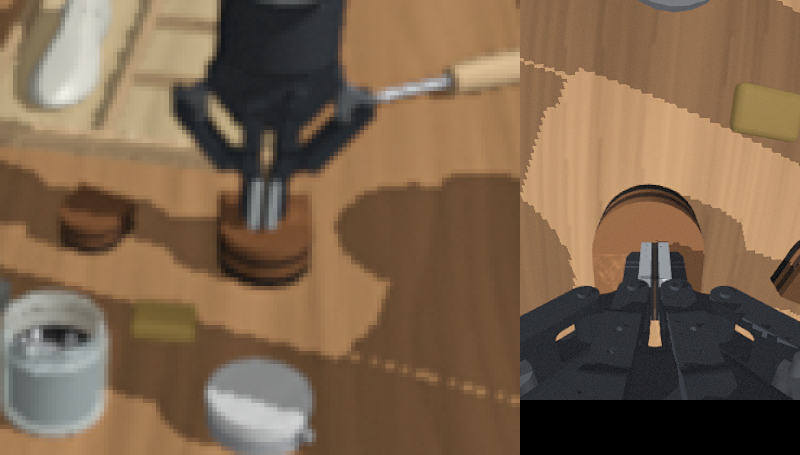

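The picture shows the fingers shut on top of the heel, so the tips sit above where I assumed. I'll lift, keep them shut and measure the tip height against the TCP.

Call:
jog_arm --moves '[[[0, 0, 0, -3, 0, 0, 0], [0, 0, 0, -3, 0, 0, 0], [0, 0, 0, -1, 0, 0, 0], [0, 0, 0, 0, 0, 0, 0]]]'

```text
time: 5.25
tool_pos: [0.4708, -0.0738, 0.077]
tool_rot: [0.003, 0.676, 0.737, 0.001]
contact_force: [1.0, -0.9, 0.2]
gripper_width: -0.001
grasp_force: 0.0
```

```bash
python3 - <<'E'
from h import *
s=state(); p=s["tool_pos"]; print(p,s["gripper_width"])
for n in("side","scene"):
    f=grab_frame(n); W=world(f,np.ones((400,640),bool))
    m=(np.hypot(W[:,0]-p[0],W[:,1]-p[1])<.025)&(W[:,2]>.04)
    h,e=np.histogram(W[m][:,2],np.arange(.04,.2,.005)); print(n,"min",np.sort(W[m][:,2])[:8].round(3),h)
    m=(abs(W[:,0]-p[0])<.05)&(abs(W[:,1]-p[1])<.06)&(W[:,2]>.015)&(W[:,2]<.04)
    T=W[m]; T=T[(T[:,2]>.025)]; print(cv2.minAreaRect(T[:,:2].astype(np.float32)*1000), len(T))
    x,y=np.array(f["R"])@p+f["t"],0
    u=x[0]/x[2]*f["fx"]+f["cx"]; v=x[1]/x[2]*f["fy"]+f["cy"]; print(u,v)
    if n=="side":
        c=f["color"].copy(); cv2.circle(c,(int(u),int(v)),1,(0,0,255),-1)
        cv2.imwrite("pics/g3.png",cv2.resize(c[int(v)-50:int(v)+50,int(u)-60:int(u)+60],(720,600),interpolation=0))
E
```

```text
[ 0.47083509 -0.07376861  0.07698977] -0.0009075553613418872
side min [0.101 0.102 0.102 0.102 0.104 0.105 0.106 0.106] [ 0  0  0  0  0  0  0  0  0  0  0  0  5 17 14 18 19 17 20 16 21 32 37 24
 14 20 17 24 33 29 19]
((469.5697021484375, -73.88754272460938), (68.32199096679688, 59.327754974365234), 89.92178344726562) 288
376.08227912219246 174.83020066908907
scene min [0.095 0.098 0.101 0.102 0.103 0.103 0.104 0.105] [ 0  0  0  0  0  0  0  0  0  0  0  2  7 12 13 10 10 11  7  5 18 23 26  7
 14 18 10 21 14 10 13]
((469.08642578125, -75.09200286865234), (62.06668472290039, 65.68282318115234), 2.591935396194458) 397
355.280962482337 148.00794123412663
```

View pics/g3.png

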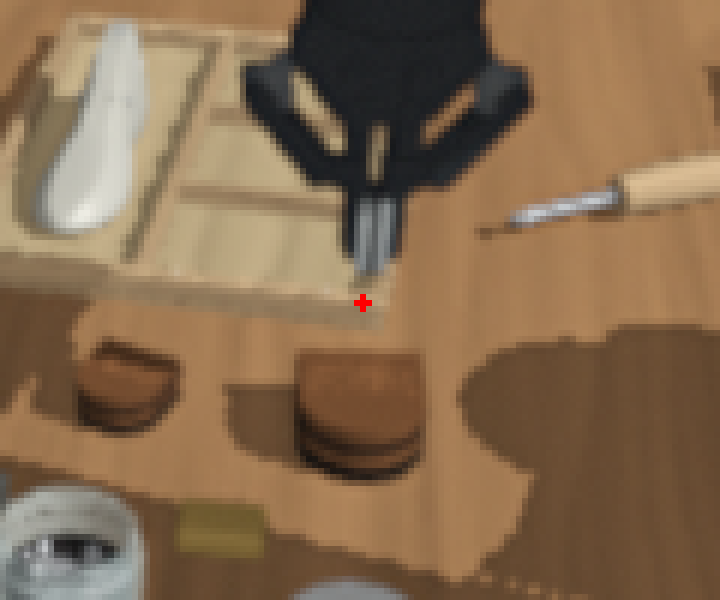

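The shut fingertips sit about 22–24 mm above the reported TCP (red dot). The depth readings and the contact height on the heel agree. I'll check for sideways offset from the depth points, then regrasp lower.

```bash
python3 - <<'E'
from h import *
s=state(); p=s["tool_pos"]
for n in("side","scene"):
    f=grab_frame(n); W=world(f,np.ones((400,640),bool))
    m=(np.hypot(W[:,0]-p[0],W[:,1]-p[1])<.03)&(W[:,2]>.098)&(W[:,2]<.118)
    T=W[m]; print(n,T.min(0).round(4),T.max(0).round(4),T.mean(0).round(4),np.array(-np.array(f["R"]).T@f["t"]).round(2))
E
python3 go.py 4 .4692 -.075 .077 .4692 -.075 -.02
```

```text
side [ 0.4545 -0.0767  0.0991] [ 0.4816 -0.0582  0.1177] [ 0.4676 -0.064   0.1094] [0.49 0.79 0.63]
scene [ 0.4533 -0.0783  0.0992] [ 0.4824 -0.0593  0.1175] [ 0.4716 -0.0646  0.109 ] [0.93 0.48 1.01]
t 5.45 tcp [ 0.4669 -0.0725  0.0716] head 4.99 tilt [-0.0037  0.0012] open -0.1 gf 0.0
turn z 0.017
shift [-0.27  0.22 -0.54] norm 0.6
shift [0.  0.  9.7] norm 9.7
```

Call:
jog_arm --moves '[[[8.5, -0.2, 0.2, 0, 0, 0, 0], [8.5, 0, 0, 0, 0, 0, 0], [8.5, 0, 0, 0, 0, 0, 0], [8.5, 0, 0, 0, 0, 0, 0], [8.5, 0, 0, 0, 0, 0, 0], [8.5, 0, 0, 0, 0, 0, 0], [8.5, 0, 0, 2, 0, 0, 0], [8.5, 0, 0, 2, 0, 0, 0], [8.5, 0, 0, 1, 0, 0, 0], [8.5, 0, 0, 0, 0, 0, 0]]]'

```text
time: 6.28
tool_pos: [0.4683, -0.0741, 0.0212]
tool_rot: [-0.003, 0.676, 0.737, -0.001]
contact_force: [0.1, 0.6, -0.0]
gripper_width: 0.993
grasp_force: 0.0
```

```bash
python3 go.py keep .4692 -.075 -.02
```

```text
t 6.2833 tcp [ 0.4683 -0.0741  0.0212] head 4.99 tilt [-0.0053  0.0017] open 84.8 gf 0.0
turn z 0.0
shift [-0.1   0.08  4.12] norm 4.1
```

Call:
jog_arm --moves '[[[8.5, 0, 0, 1.5, 0, 0, 0], [8.5, 0, 0, 1.5, 0, 0, 0], [8.5, 0, 0, 0.7, 0, 0, 0], [8.5, 0, 0, 0.3, 0, 0, 0], [0, 0, 0, 0, 0, 0, 0], [0, 0, 0, 0, 0, 0, 0], [0, 0, 0, 0, 0, 0, 0], [0, 0, 0, 0, 0, 0, 0], [0, 0, 0, 0, 0, 0, 0], [0, 0, 0, 0, 0, 0, 0], [0, 0, 0, 0, 0, 0, 0], [0, 0, 0, 0, 0, 0, 0]]]'

```text
time: 7.28
tool_pos: [0.4719, -0.0752, -0.0147]
tool_rot: [0.001, 0.676, 0.737, 0.001]
contact_force: [-0.4, -0.2, 5.7]
gripper_width: 0.691
grasp_force: 66.8
```

```bash
python3 go.py keep .469 -.075 .12 .5214 .4069 .12 .5214 .4069 -.013
```

```text
t 7.2833 tcp [ 0.4719 -0.0752 -0.0147] head 4.99 tilt [ 0.0023 -0.0007] open 59.0 gf 66.8
turn z 0.0
shift [  0.04  -0.29 -13.47] norm 13.5
shift [47.55  9.41  0.  ] norm 48.5
shift [ 0.   0.  13.3] norm 13.3
```

Call:
jog_arm --moves '[[[0, 0, 0, -1, 0, 0, 0], [0, 0, 0, -2.5, 0, 0, 0], [0, 0, 0, -3, 0, 0, 0], [0, 0, 0, -3, 0, 0, 0], [0, 0, 0, -2.5, 0, 0, 0], [0, 0, 0, -1.5, 0, 0, 0], [0, 2, 0.5, 0, 0, 0, 0], [0, 3.5, 0.7, 0, 0, 0, 0], [0, 4, 0.8, 0, 0, 0, 0], [0, 4, 0.8, 0, 0, 0, 0], [0, 4, 0.8, 0, 0, 0, 0], [0, 4, 0.8, 0, 0, 0, 0], [0, 4, 0.8, 0, 0, 0, 0], [0, 4, 0.8, 0, 0, 0, 0], [0, 4, 0.8, 0, 0, 0, 0], [0, 4, 0.8, 0, 0, 0, 0], [0, 4, 0.8, 0, 0, 0, 0], [0, 3.5, 0.7, 0, 0, 0, 0], [0, 2, 0.4, 0, 0, 0, 0], [0, 0, 0, 0, 0, 0, 0]]]'

```text
time: 8.95
tool_pos: [0.5235, 0.4054, 0.1187]
tool_rot: [-0.001, 0.674, 0.739, 0.0]
contact_force: [-0.9, 0.8, -1.1]
gripper_width: 0.682
grasp_force: 66.2
```

```bash
python3 go.py 6 .5214 .4069 .04 .5214 .4069 -.008
```

```text
t 8.95 tcp [0.5235 0.4054 0.1187] head 5.21 tilt [-0.0006  0.0011] open 58.2 gf 66.2
turn z -0.014
shift [ 0.18 -0.2   7.87] norm 7.9
shift [0.  0.  4.8] norm 4.8
```

Call:
jog_arm --moves '[[[0, 0.2, -0.2, 3, 0, 0, 0], [0, 0, 0, 3, 0, 0, 0], [0, 0, 0, 3, 0, 0, 0], [0, 0, 0, 1.5, 0, 0, 0], [0, 0, 0, 0.7, 0, 0, 0], [0, 0, 0, 0.4, 0, 0, 0], [0, 0, 0, 0.3, 0, 0, 0], [0, 0, 0, 0.2, 0, 0, 0], [0, 0, 0, 0.2, 0, 0, 0], [0, 0, 0, 0, 0, 0, 0], [0, 0, 0, 0, 0, 0, 0]]]'

```text
time: 9.87
tool_pos: [0.5228, 0.4038, -0.0031]
tool_rot: [0.0, 0.676, 0.737, 0.001]
contact_force: [-0.1, -0.2, -1.0]
gripper_width: 0.685
grasp_force: 66.2
```

Call:
jog_arm --moves '[[[0, 0, 0, 0.2, 0, 0, 0], [0, 0, 0, 0.1, 0, 0, 0], [0, 0, 0, 0.1, 0, 0, 0], [0, 0, 0, 0.1, 0, 0, 0], [0, 0, 0, 0, 0, 0, 0]]]'

```text
time: 10.28
tool_pos: [0.5223, 0.4035, -0.0087]
tool_rot: [-0.0, 0.676, 0.737, -0.0]
contact_force: [-1.3, -0.5, 2.5]
gripper_width: 0.684
grasp_force: 66.3
```

Call:
jog_arm --moves '[[[7.3, 0, 0, 0, 0, 0, 0], [7.3, 0, 0, 0, 0, 0, 0], [7.3, 0, 0, 0, 0, 0, 0], [7.3, 0, 0, -0.5, 0, 0, 0], [7.3, 0, 0, -2, 0, 0, 0], [8.5, 0, 0, -3, 0, 0, 0], [8.5, 0, 0, -3, 0, 0, 0], [8.5, 0, 0, -3, 0, 0, 0], [8.5, 0, 0, -1, 0, 0, 0], [8.5, 0, 0, 0, 0, 0, 0]]]'

```text
time: 11.12
tool_pos: [0.5247, 0.405, 0.1209]
tool_rot: [0.001, 0.676, 0.737, 0.004]
contact_force: [0.6, 0.2, 0.6]
gripper_width: 0.997
grasp_force: 0.0
```

```bash
python3 - <<'E'
from h import *
f=grab_frame("scene")
W=world(f,np.ones((400,640),bool)); m=(abs(W[:,2]-.037)<.006)&(np.hypot(W[:,0]-.5214,W[:,1]-.4069)<.05)
T=W[m]; print("heel",len(T),np.median(T[:,2]),cv2.minAreaRect(T[:,:2].astype(np.float32)*1000))
E
python3 go.py keep .7055 -.0785 .12 .7055 -.0785 -.012
```

```text
heel 494 0.03541561354759162 ((523.4375610351562, 403.2642822265625), (59.212432861328125, 65.16129302978516), 3.408853530883789)
t 11.1667 tcp [0.5232 0.4041 0.1177] head 4.99 tilt [0.003  0.0018] open 84.8 gf 0.0
turn z 0.0
shift [-49.66  13.97  -0.23] norm 51.6
shift [ 0.   0.  13.2] norm 13.2
```

Heel placed. Now the nail tin.

Call:
jog_arm --moves '[[[8.5, -3.5, 1, 0, 0, 0, 0], [8.5, -3.7, 1.04, 0, 0, 0, 0], [8.5, -3.7, 1.04, 0, 0, 0, 0], [8.5, -3.7, 1.04, 0, 0, 0, 0], [8.5, -3.7, 1.04, 0, 0, 0, 0], [8.5, -3.7, 1.04, 0, 0, 0, 0], [8.5, -3.7, 1.04, 0, 0, 0, 0], [8.5, -3.7, 1.04, 0, 0, 0, 0], [8.5, -3.7, 1.04, 0, 0, 0, 0], [8.5, -3.7, 1.04, 0, 0, 0, 0], [8.5, -3.7, 1.04, 0, 0, 0, 0], [8.5, -3.7, 1.04, 0, 0, 0, 0], [8.5, -3.4, 1, 0, 0, 0, 0], [8.5, -2, 0.5, 0, 0, 0, 0], [8.5, 0, 0, 0, 0, 0, 0], [8.5, 0, 0, 0, 0, 0, 0]]]'

```text
time: 12.5
tool_pos: [0.7027, -0.0793, 0.1124]
tool_rot: [-0.002, 0.676, 0.736, -0.001]
contact_force: [0.1, 0.3, -0.8]
gripper_width: 0.991
grasp_force: 0.0
```

```bash
python3 go.py keep .7055 -.0785 .12 .7055 -.0785 -.012
```

```text
t 12.5 tcp [ 0.7027 -0.0793  0.1124] head 4.86 tilt [-0.0049  0.0015] open 84.7 gf 0.0
turn z 0.0
shift [ 0.06  0.29 -0.76] norm 0.8
shift [ 0.   0.  13.2] norm 13.2
```

Call:
jog_arm --moves '[[[8.5, 0, 0.2, 2, 0, 0, 0], [8.5, 0, 0, 3, 0, 0, 0], [8.5, 0, 0, 3, 0, 0, 0], [8.5, 0, 0, 2.5, 0, 0, 0], [8.5, 0, 0, 1.3, 0, 0, 0], [8.5, 0, 0, 0.6, 0, 0, 0], [8.5, 0, 0, 0, 0, 0, 0], [0, 0, 0, 0, 0, 0, 0], [0, 0, 0, 0, 0, 0, 0], [0, 0, 0, 0, 0, 0, 0], [0, 0, 0, 0, 0, 0, 0], [0, 0, 0, 0, 0, 0, 0], [0, 0, 0, 0, 0, 0, 0], [0, 0, 0, 0, 0, 0, 0], [0, 0, 0, 0, 0, 0, 0]]]'

```text
time: 13.75
tool_pos: [0.708, -0.0788, -0.0054]
tool_rot: [0.002, 0.676, 0.737, 0.001]
contact_force: [-0.8, -0.0, 6.8]
gripper_width: 0.525
grasp_force: 61.7
```

```bash
python3 go.py keep .7055 -.0785 .15 .5311 .3154 .15 .5311 .3154 -.01
```

```text
t 13.75 tcp [ 0.708  -0.0788 -0.0054] head 4.98 tilt [ 0.0038 -0.0008] open 44.9 gf 61.7
turn z 0.0
shift [  0.05  -0.25 -15.54] norm 15.5
shift [ 40.76 -13.95   0.  ] norm 43.1
shift [ 0.  0. 16.] norm 16.0
```

Call:
jog_arm --moves '[[[0, 0, 0, -1, 0, 0, 0], [0, 0, 0, -3, 0, 0, 0], [0, 0, 0, -3.5, 0, 0, 0], [0, 0, 0, -3.5, 0, 0, 0], [0, 0, 0, -2.5, 0, 0, 0], [0, 0, 0, -1.5, 0, 0, 0], [0, 2, -0.7, 0, 0, 0, 0], [0, 3.3, -1.15, 0, 0, 0, 0], [0, 3.6, -1.23, 0, 0, 0, 0], [0, 3.6, -1.23, 0, 0, 0, 0], [0, 3.6, -1.23, 0, 0, 0, 0], [0, 3.6, -1.23, 0, 0, 0, 0], [0, 3.6, -1.23, 0, 0, 0, 0], [0, 3.6, -1.23, 0, 0, 0, 0], [0, 3.6, -1.23, 0, 0, 0, 0], [0, 3.6, -1.23, 0, 0, 0, 0], [0, 3.4, -1.2, 0, 0, 0, 0], [0, 3.2, -1.15, 0, 0, 0, 0], [0, 0, 0, 0, 0, 0, 0], [0, 0, 0, 0, 0, 0, 0]]]'

```text
time: 15.42
tool_pos: [0.5293, 0.316, 0.1408]
tool_rot: [-0.0, 0.674, 0.738, -0.001]
contact_force: [0.8, -0.4, -1.3]
gripper_width: 0.527
grasp_force: 61.6
```

```bash
python3 go.py keep .5311 .3154 .04 .5311 .3154 .0
```

```text
t 15.4167 tcp [0.5293 0.316  0.1408] head 5.18 tilt [-0.0017 -0.0011] open 45.0 gf 61.6
turn z 0.0
shift [-0.08  0.17 10.08] norm 10.1
shift [0. 0. 4.] norm 4.0
```

Call:
jog_arm --moves '[[[0, 0, 0.2, 2, 0, 0, 0], [0, 0, 0, 3.5, 0, 0, 0], [0, 0, 0, 3.5, 0, 0, 0], [0, 0, 0, 2.5, 0, 0, 0], [0, 0, 0, 1, 0, 0, 0], [0, 0, 0, 0.4, 0, 0, 0], [0, 0, 0, 0.3, 0, 0, 0], [0, 0, 0, 0.3, 0, 0, 0], [0, 0, 0, 0.2, 0, 0, 0], [0, 0, 0, 0, 0, 0, 0], [0, 0, 0, 0, 0, 0, 0]]]'

```text
time: 16.33
tool_pos: [0.5338, 0.3155, 0.0062]
tool_rot: [0.0, 0.676, 0.737, 0.001]
contact_force: [0.1, 0.0, -1.1]
gripper_width: 0.523
grasp_force: 61.6
```

Call:
jog_arm --moves '[[[0, 0, 0, 0.2, 0, 0, 0], [0, 0, 0, 0.2, 0, 0, 0], [0, 0, 0, 0.1, 0, 0, 0], [0, 0, 0, 0.1, 0, 0, 0], [0, 0, 0, 0.1, 0, 0, 0], [0, 0, 0, 0, 0, 0, 0]]]'

```text
time: 16.83
tool_pos: [0.5332, 0.3153, 0.0005]
tool_rot: [-0.0, 0.676, 0.737, -0.0]
contact_force: [-6.8, -4.0, 12.5]
gripper_width: 0.527
grasp_force: 62.9
```

Call:
jog_arm --moves '[[[6, 0, 0, -0.1, 0, 0, 0], [6.5, 0, 0, 0, 0, 0, 0], [6.5, 0, 0, 0, 0, 0, 0], [6.5, 0, 0, -0.5, 0, 0, 0], [6.5, 0, 0, -2, 0, 0, 0], [8.5, 0, 0, -3, 0, 0, 0], [8.5, 0, 0, -3, 0, 0, 0], [8.5, 0, 0, -2.5, 0, 0, 0], [8.5, 0, 0, -1, 0, 0, 0], [8.5, 0, 0, 0, 0, 0, 0], [8.5, 0, 0, 0, 0, 0, 0]]]'

```text
time: 17.75
tool_pos: [0.5328, 0.315, 0.1185]
tool_rot: [-0.0, 0.676, 0.737, -0.0]
contact_force: [-1.0, 0.5, -0.3]
gripper_width: 0.994
grasp_force: 0.0
```

```bash
python3 - <<'E'
from h import *
f=grab_frame("scene")
W=world(f,np.ones((400,640),bool)); m=(abs(W[:,2]-.061)<.008)&(np.hypot(W[:,0]-.5314,W[:,1]-.3154)<.04)
T=W[m]; print("tin",len(T),np.median(T[:,2]),cv2.minAreaRect(T[:,:2].astype(np.float32)*1000))
for r in regions_of("ink_bottle",f)[:3]:
    P=world(f,r["pixels"]); z=np.percentile(P[:,2],95); T=P[P[:,2]>z-.006]; print(r["p"],r["rect"],z,(T.min(0)+T.max(0))/2)
E
python3 go.py keep .712 .087 .12 .712 .087 -.015
```

```text
tin 224 0.05964967250280043 ((535.199462890625, 320.09844970703125), (35.03225326538086, 45.75892639160156), 79.17991638183594)
0.7 [352.6, 220.8, 27.5, 28.2] 0.061358213747033055 [0.58710668 0.08375111 0.06014618]
0.68 [389.4, 205.2, 27.2, 19.1] 0.02654178268107231 [0.47023819 0.08602826 0.02460695]
0.57 [309.6, 248.2, 18.8, 18.9] 0.0650389984645543 [0.71190665 0.08583323 0.06413188]
t 17.85 tcp [0.5315 0.3144 0.1162] head 4.98 tilt [-0.0038 -0.0017] open 85.0 gf 0.0
turn z 0.0
shift [-24.23  16.    -0.38] norm 29.0
shift [ 0.   0.  13.5] norm 13.5
```

Nail tin placed upright, its top at 0.060. Next the ink bottle.

Call:
jog_arm --moves '[[[8.5, -2, 1.3, 0, 0, 0, 0], [8.5, -3.2, 2.1, 0, 0, 0, 0], [8.5, -3.2, 2.1, 0, 0, 0, 0], [8.5, -3.2, 2.1, 0, 0, 0, 0], [8.5, -3.2, 2.1, 0, 0, 0, 0], [8.5, -3.2, 2.1, 0, 0, 0, 0], [8.5, -3.2, 2.1, 0, 0, 0, 0], [8.5, -2, 1.4, 0, 0, 0, 0], [8.5, -1, 0.8, 0, 0, 0, 0], [8.5, 0, 0, 0, 0, 0, 0], [8.5, 0, 0, 0, 0, 0, 0]]]'

```text
time: 18.77
tool_pos: [0.7133, 0.0884, 0.1169]
tool_rot: [-0.001, 0.676, 0.737, -0.001]
contact_force: [0.6, 0.0, 0.2]
gripper_width: 1.0
grasp_force: 0.0
```

```bash
python3 go.py keep .712 .086 .12 .712 .086 -.016
```

```text
t 18.7667 tcp [0.7133 0.0884 0.1169] head 4.96 tilt [-0.0033  0.0006] open 85.4 gf 0.0
turn z 0.0
shift [-0.23 -0.15 -0.31] norm 0.4
shift [ 0.   0.  13.6] norm 13.6
```

Call:
jog_arm --moves '[[[8.5, -0.2, 0, 2, 0, 0, 0], [8.5, 0, 0, 3, 0, 0, 0], [8.5, 0, 0, 3, 0, 0, 0], [8.5, 0, 0, 3, 0, 0, 0], [8.5, 0, 0, 1.5, 0, 0, 0], [8.5, 0, 0, 0.8, 0, 0, 0], [8.5, 0, 0, 0, 0, 0, 0], [0, 0, 0, 0, 0, 0, 0], [0, 0, 0, 0, 0, 0, 0], [0, 0, 0, 0, 0, 0, 0], [0, 0, 0, 0, 0, 0, 0], [0, 0, 0, 0, 0, 0, 0], [0, 0, 0, 0, 0, 0, 0], [0, 0, 0, 0, 0, 0, 0], [0, 0, 0, 0, 0, 0, 0]]]'

```text
time: 20.02
tool_pos: [0.7165, 0.086, -0.0113]
tool_rot: [0.001, 0.676, 0.737, 0.001]
contact_force: [-1.0, -0.5, 6.1]
gripper_width: 0.473
grasp_force: 61.3
```

```bash
python3 go.py keep .712 .086 .15 .5408 .224 .15 .5408 .224 -.01
```

```text
t 20.0167 tcp [ 0.7165  0.086  -0.0113] head 4.97 tilt [0.004  0.0002] open 40.4 gf 61.3
turn z 0.0
shift [  0.04  -0.45 -16.13] norm 16.1
shift [ 15.23 -15.86   0.  ] norm 22.0
shift [ 0.  0. 16.] norm 16.0
```

Call:
jog_arm --moves '[[[0, 0, 0, -1, 0, 0, 0], [0, 0, 0, -3, 0, 0, 0], [0, 0, 0, -3.5, 0, 0, 0], [0, 0, 0, -3.5, 0, 0, 0], [0, 0, 0, -2.5, 0, 0, 0], [0, 0, 0, -1.5, 0, 0, 0], [0, 1.2, -1.3, 0, 0, 0, 0], [0, 2.2, -2.4, 0, 0, 0, 0], [0, 2.6, -2.7, 0, 0, 0, 0], [0, 2.6, -2.7, 0, 0, 0, 0], [0, 2.6, -2.7, 0, 0, 0, 0], [0, 2.2, -2.4, 0, 0, 0, 0], [0, 1.8, -1.9, 0, 0, 0, 0], [0, 0, 0, 0, 0, 0, 0], [0, 0, 0, 0, 0, 0, 0]]]'

```text
time: 21.27
tool_pos: [0.5395, 0.2239, 0.1351]
tool_rot: [-0.0, 0.675, 0.738, -0.001]
contact_force: [-0.1, -0.5, -0.6]
gripper_width: 0.471
grasp_force: 60.9
```

```bash
python3 go.py keep .5408 .224 .01 .5408 .224 -.005
```

```text
t 21.2667 tcp [0.5395 0.2239 0.1351] head 5.1 tilt [-0.0012 -0.0007] open 40.2 gf 60.9
turn z 0.0
shift [-0.    0.13 12.51] norm 12.5
shift [0.  0.  1.5] norm 1.5
```

Call:
jog_arm --moves '[[[0, 0, 0.1, 2, 0, 0, 0], [0, 0, 0, 3.5, 0, 0, 0], [0, 0, 0, 3.5, 0, 0, 0], [0, 0, 0, 2.5, 0, 0, 0], [0, 0, 0, 1, 0, 0, 0], [0, 0, 0, 0.4, 0, 0, 0], [0, 0, 0, 0.3, 0, 0, 0], [0, 0, 0, 0.2, 0, 0, 0], [0, 0, 0, 0.2, 0, 0, 0], [0, 0, 0, 0, 0, 0, 0], [0, 0, 0, 0, 0, 0, 0]]]'

```text
time: 22.18
tool_pos: [0.5429, 0.2238, 0.0012]
tool_rot: [0.001, 0.676, 0.737, 0.001]
contact_force: [0.6, -0.2, -0.3]
gripper_width: 0.474
grasp_force: 60.9
```

Call:
jog_arm --moves '[[[0, 0, 0, 0.2, 0, 0, 0], [0, 0, 0, 0.2, 0, 0, 0], [0, 0, 0, 0.1, 0, 0, 0], [0, 0, 0, 0.1, 0, 0, 0], [0, 0, 0, 0, 0, 0, 0]]]'

```text
time: 22.6
tool_pos: [0.5419, 0.2236, -0.0054]
tool_rot: [-0.0, 0.676, 0.737, -0.0]
contact_force: [-2.4, -0.5, 3.7]
gripper_width: 0.469
grasp_force: 61.4
```

Call:
jog_arm --moves '[[[5.5, 0, 0, 0, 0, 0, 0], [6, 0, 0, 0, 0, 0, 0], [6, 0, 0, 0, 0, 0, 0], [6, 0, 0, -0.5, 0, 0, 0], [6, 0, 0, -2, 0, 0, 0], [8.5, 0, 0, -3, 0, 0, 0], [8.5, 0, 0, -3, 0, 0, 0], [8.5, 0, 0, -2.5, 0, 0, 0], [8.5, 0, 0, -1, 0, 0, 0], [8.5, 0, 0, 0, 0, 0, 0.096], [8.5, 0, 0, 0, 0, 0, 0.096]]]'

```text
time: 23.52
tool_pos: [0.5426, 0.2237, 0.115]
tool_rot: [0.0, 0.745, 0.667, 0.001]
contact_force: [0.0, 0.1, -1.0]
gripper_width: 0.995
grasp_force: 0.0
```

```bash
python3 - <<'E'
from h import *
f=grab_frame("scene")
cv2.imwrite("pics/m1.png",cv2.resize(f["color"][100:400,220:520],(600,600)))
W=world(f,np.ones((400,640),bool)); m=(W[:,2]>.055)&(W[:,2]<.08)&(np.hypot(W[:,0]-.5414,W[:,1]-.2236)<.04)
T=W[m]; print("ink",len(T),np.percentile(T[:,2],95),cv2.minAreaRect(T[:,:2].astype(np.float32)*1000))
E
python3 go.py keep .470 .0855 .12 .470 .0855 -.02
```

```text
ink 111 0.0716853231596066 ((543.1175537109375, 224.26707458496094), (25.176284790039062, 23.726497650146484), 59.21025466918945)
t 23.5667 tcp [0.5419 0.2235 0.1139] head -6.45 tilt [0.0003 0.    ] open 85.0 gf 0.0
turn z 0.0
shift [-14.52  -5.6   -0.61] norm 15.6
shift [ 0.  0. 14.] norm 14.0
```

View pics/m1.png

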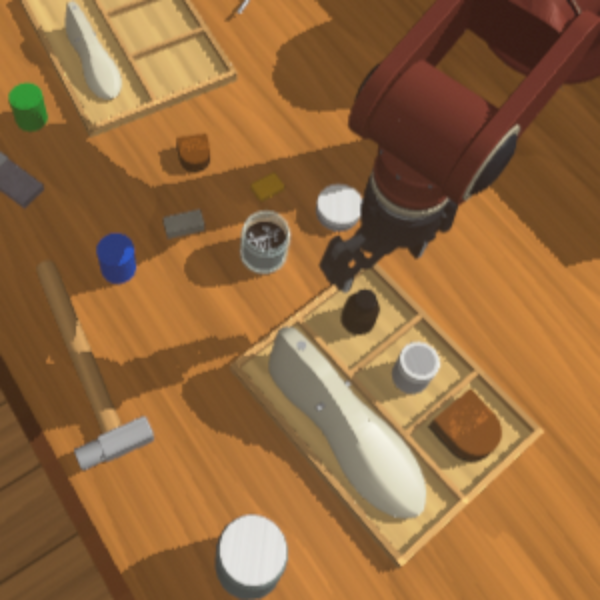

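The large kit stands in its compartments: bottle (360,312), tin (417,367), heel (466,425), all upright, with last and jar undisturbed. Next the flat tin at (340,205).

Call:
jog_arm --moves '[[[8.5, -2, -0.8, 0, 0, 0, 0], [8.5, -3, -1.2, 0, 0, 0, 0], [8.5, -3.5, -1.3, 0, 0, 0, 0], [8.5, -3, -1.2, 0, 0, 0, 0], [8.5, -2, -0.7, 0, 0, 0, 0], [8.5, -1, -0.4, 0, 0, 0, 0], [8.5, 0, 0, 2, 0, 0, 0], [8.5, 0, 0, 3, 0, 0, 0], [8.5, 0, 0, 1.5, 0, 0, 0], [8.5, 0, 0, 0, 0, 0, 0]]]'

```text
time: 24.4
tool_pos: [0.4675, 0.0853, 0.0443]
tool_rot: [-0.003, 0.743, 0.669, -0.003]
contact_force: [-0.3, 0.1, -0.2]
gripper_width: 0.995
grasp_force: 0.0
```

```bash
python3 go.py keep .470 .0855 -.02
```

```text
t 24.4 tcp [0.4675 0.0853 0.0443] head -5.95 tilt [-0.0085  0.0001] open 84.9 gf 0.0
turn z 0.0
shift [0.04 0.25 6.43] norm 6.4
```

Call:
jog_arm --moves '[[[8.5, 0, 0.1, 2, 0, 0, 0], [8.5, 0, 0, 2.5, 0, 0, 0], [8.5, 0, 0, 1.3, 0, 0, 0], [8.5, 0, 0, 0.6, 0, 0, 0], [8.5, 0, 0, 0, 0, 0, 0], [0, 0, 0, 0, 0, 0, 0], [0, 0, 0, 0, 0, 0, 0], [0, 0, 0, 0, 0, 0, 0], [0, 0, 0, 0, 0, 0, 0], [0, 0, 0, 0, 0, 0, 0], [0, 0, 0, 0, 0, 0, 0], [0, 0, 0, 0, 0, 0, 0]]]'

```text
time: 25.4
tool_pos: [0.4741, 0.0852, -0.0128]
tool_rot: [0.001, 0.743, 0.669, 0.002]
contact_force: [-0.1, 0.4, 6.4]
gripper_width: 0.672
grasp_force: 64.5
```

```bash
python3 go.py keep .470 .0855 .13 .5092 -.3184 .13 .5092 -.3184 -.0145
```

```text
t 25.4 tcp [ 0.4741  0.0852 -0.0128] head -6.01 tilt [0.004  0.0003] open 57.4 gf 64.5
turn z 0.0
shift [ -0.02  -0.41 -14.28] norm 14.3
shift [-39.76   8.13   0.  ] norm 40.6
shift [ 0.    0.   14.45] norm 14.4
```

Call:
jog_arm --moves '[[[0, 0, 0, -1, 0, 0, 0], [0, 0, 0, -2.5, 0, 0, 0], [0, 0, 0, -3.5, 0, 0, 0], [0, 0, 0, -3, 0, 0, 0], [0, 0, 0, -2, 0, 0, 0], [0, 0, 0, -1, 0, 0, 0], [0, -2, 0.4, 0, 0, 0, 0], [0, -3.5, 0.7, 0, 0, 0, 0], [0, -3.7, 0.7, 0, 0, 0, 0], [0, -3.8, 0.73, 0, 0, 0, 0], [0, -3.8, 0.73, 0, 0, 0, 0], [0, -3.8, 0.73, 0, 0, 0, 0], [0, -3.8, 0.73, 0, 0, 0, 0], [0, -3.8, 0.73, 0, 0, 0, 0], [0, -3.8, 0.73, 0, 0, 0, 0], [0, -3.5, 0.7, 0, 0, 0, 0], [0, -2.3, 0.45, 0, 0, 0, 0], [0, -2, 0.4, 0, 0, 0, 0], [0, 0, 0, 0, 0, 0, 0], [0, 0, 0, 0, 0, 0, 0]]]'

```text
time: 27.07
tool_pos: [0.5065, -0.3192, 0.114]
tool_rot: [-0.001, 0.744, 0.668, -0.0]
contact_force: [-0.2, 0.1, -1.3]
gripper_width: 0.674
grasp_force: 64.3
```

```bash
python3 go.py keep .5092 -.3184 .01 .5092 -.3184 -.0065
```

```text
t 27.0667 tcp [ 0.5065 -0.3192  0.114 ] head -6.12 tilt [-0.0013  0.0015] open 57.6 gf 64.3
turn z 0.0
shift [ 0.11  0.26 10.4 ] norm 10.4
shift [0.   0.   1.65] norm 1.6
```

Call:
jog_arm --moves '[[[0, 0.1, 0.2, 2, 0, 0, 0], [0, 0, 0, 3, 0, 0, 0], [0, 0, 0, 3, 0, 0, 0], [0, 0, 0, 1.5, 0, 0, 0], [0, 0, 0, 0.8, 0, 0, 0], [0, 0, 0, 0.4, 0, 0, 0], [0, 0, 0, 0.3, 0, 0, 0], [0, 0, 0, 0.2, 0, 0, 0], [0, 0, 0, 0.1, 0, 0, 0], [0, 0, 0, 0, 0, 0, 0], [0, 0, 0, 0, 0, 0, 0]]]'

```text
time: 27.98
tool_pos: [0.5099, -0.3185, 0.003]
tool_rot: [0.001, 0.743, 0.669, 0.0]
contact_force: [0.4, 0.1, -0.7]
gripper_width: 0.669
grasp_force: 64.3
```

Call:
jog_arm --moves '[[[0, 0, 0, 0.4, 0, 0, 0], [0, 0, 0, 0.3, 0, 0, 0], [0, 0, 0, 0.2, 0, 0, 0], [0, 0, 0, 0.1, 0, 0, 0], [0, 0, 0, 0, 0, 0, 0]]]'

```text
time: 28.4
tool_pos: [0.5093, -0.3181, -0.0067]
tool_rot: [-0.001, 0.743, 0.669, -0.0]
contact_force: [-4.8, 2.9, 9.4]
gripper_width: 0.673
grasp_force: 65.3
```

Call:
jog_arm --moves '[[[7.2, 0, 0, 0, 0, 0, 0], [7.2, 0, 0, 0, 0, 0, 0], [7.2, 0, 0, 0, 0, 0, 0], [7.2, 0, 0, -0.5, 0, 0, 0], [7.2, 0, 0, -2, 0, 0, 0], [8.5, 0, 0, -3, 0, 0, 0], [8.5, 0, 0, -3, 0, 0, 0], [8.5, 0, 0, -2, 0, 0, 0], [8.5, 0, 0, -1, 0, 0, 0], [8.5, 0, 0, 0, 0, 0, 0.095], [8.5, 0, 0, 0, 0, 0, 0.095], [8.5, 0, 0, 0, 0, 0, 0.095], [8.5, 0, 0, 0, 0, 0, 0]]]'

```text
time: 29.48
tool_pos: [0.5089, -0.3177, 0.1061]
tool_rot: [-0.001, 0.831, 0.556, -0.0]
contact_force: [0.1, -0.4, -0.3]
gripper_width: 0.996
grasp_force: 0.0
```

```bash
python3 - <<'E'
from h import *
f=grab_frame("scene")
W=world(f,np.ones((400,640),bool)); m=(W[:,2]>.024)&(W[:,2]<.04)&(np.hypot(W[:,0]-.509,W[:,1]+.318)<.045)
T=W[m]; print("flat",len(T),np.median(T[:,2]),cv2.minAreaRect(T[:,:2].astype(np.float32)*1000))
f=grab_frame("side"); W=world(f,np.ones((400,640),bool))
m=(abs(W[:,2]-.0235)<.006)&(np.hypot(W[:,0]-.5827,W[:,1]+.0893)<.04); T=W[m]
print("heel_s",len(T),cv2.minAreaRect(T[:,:2].astype(np.float32)*1000))
E
python3 go.py keep .5827 -.0893 .11 .5827 -.0893 -.02
```

```text
flat 253 0.02923005587490918 ((510.6060485839844, -316.0284118652344), (56.37083435058594, 58.98099136352539), 86.82609558105469)
heel_s 139 ((580.6552124023438, -88.40652465820312), (49.84157180786133, 39.91889190673828), 67.96346282958984)
t 29.5833 tcp [ 0.5089 -0.3177  0.1061] head -22.21 tilt [-0.0011  0.0008] open 84.8 gf 0.0
turn z 0.0
shift [23.94 -1.8  -0.39] norm 24.0
shift [ 0.  0. 13.] norm 13.0
```

Call:
jog_arm --moves '[[[8.5, 2, -0.2, 0, 0, 0, 0], [8.5, 3.2, -0.25, 0, 0, 0, 0], [8.5, 3.8, -0.25, 0, 0, 0, 0], [8.5, 3.8, -0.25, 0, 0, 0, 0], [8.5, 3.8, -0.25, 0, 0, 0, 0], [8.5, 3.5, -0.25, 0, 0, 0, 0], [8.5, 2.4, -0.25, 0, 0, 0, 0], [8.5, 1.4, -0.1, 0, 0, 0, 0], [8.5, 0, 0, 2, 0, 0, 0], [8.5, 0, 0, 3, 0, 0, 0], [8.5, 0, 0, 1.5, 0, 0, 0], [8.5, 0, 0, 0, 0, 0, 0], [8.5, 0, 0, 0, 0, 0, 0]]]'

```text
time: 30.67
tool_pos: [0.5825, -0.0904, 0.0407]
tool_rot: [-0.001, 0.831, 0.557, -0.001]
contact_force: [0.2, 0.4, 0.8]
gripper_width: 0.994
grasp_force: 0.0
```

```bash
python3 go.py keep .582 -.089 -.02
```

```text
t 30.6667 tcp [ 0.5825 -0.0904  0.0407] head -22.33 tilt [-0.0027  0.0005] open 84.9 gf 0.0
turn z 0.0
shift [ 0.11 -0.1   6.07] norm 6.1
```

Call:
jog_arm --moves '[[[8.5, 0, 0, 2, 0, 0, 0], [8.5, 0, 0, 2.2, 0, 0, 0], [8.5, 0, 0, 1.2, 0, 0, 0], [8.5, 0, 0, 0.6, 0, 0, 0], [8.5, 0, 0, 0, 0, 0, 0], [0, 0, 0, 0, 0, 0, 0], [0, 0, 0, 0, 0, 0, 0], [0, 0, 0, 0, 0, 0, 0], [0, 0, 0, 0, 0, 0, 0], [0, 0, 0, 0, 0, 0, 0], [0, 0, 0, 0, 0, 0, 0], [0, 0, 0, 0, 0, 0, 0], [0, 0, 0, 0, 0, 0, 0]]]'

```text
time: 31.75
tool_pos: [0.585, -0.0905, -0.0164]
tool_rot: [0.001, 0.831, 0.557, 0.001]
contact_force: [-0.4, -0.2, 6.3]
gripper_width: 0.476
grasp_force: 62.4
```

```bash
python3 go.py keep .582 -.089 .11 .5192 -.2269 .11 .5192 -.2269 -.0145
```

```text
t 31.75 tcp [ 0.585  -0.0905 -0.0164] head -22.34 tilt [ 0.0027 -0.0008] open 40.6 gf 62.4
turn z 0.0
shift [  0.03  -0.33 -12.64] norm 12.6
shift [-15.14  -0.57   0.  ] norm 15.2
shift [ 0.    0.   12.45] norm 12.4
```

Call:
jog_arm --moves '[[[0, 0, 0, -1, 0, 0, 0], [0, 0, 0, -2.5, 0, 0, 0], [0, 0, 0, -3.5, 0, 0, 0], [0, 0, 0, -3, 0, 0, 0], [0, 0, 0, -2, 0, 0, 0], [0, -1.5, -0.1, 0, 0, 0, 0], [0, -2.5, -0.2, 0, 0, 0, 0], [0, -3.5, -0.2, 0, 0, 0, 0], [0, -3.5, -0.2, 0, 0, 0, 0], [0, -2.6, -0.1, 0, 0, 0, 0], [0, -1.5, -0.1, 0, 0, 0, 0], [0, 0, 0, 0, 0, 0, -0.095], [0, 0, 0, 0, 0, 0, -0.095], [0, 0, 0, 0, 0, 0, -0.095], [0, 0, 0, 0, 0, 0, 0], [0, 0, 0, 0, 0, 0, 0]]]'

```text
time: 33.08
tool_pos: [0.5174, -0.2262, 0.1018]
tool_rot: [-0.0, 0.744, 0.668, -0.0]
contact_force: [-0.2, 0.0, 0.2]
gripper_width: 0.47
grasp_force: 61.7
```

```bash
python3 go.py keep .5192 -.2269 .01 .5192 -.2269 -.01
```

```text
t 33.0833 tcp [ 0.5174 -0.2262  0.1018] head -6.16 tilt [-0.0006  0.0003] open 40.1 gf 61.7
turn z 0.0
shift [-0.05  0.18  9.18] norm 9.2
shift [0. 0. 2.] norm 2.0
```

Call:
jog_arm --moves '[[[0, 0, 0.1, 2, 0, 0, 0], [0, 0, 0, 3, 0, 0, 0], [0, 0, 0, 2.5, 0, 0, 0], [0, 0, 0, 1.2, 0, 0, 0], [0, 0, 0, 0.6, 0, 0, 0], [0, 0, 0, 0.4, 0, 0, 0], [0, 0, 0, 0.3, 0, 0, 0], [0, 0, 0, 0.2, 0, 0, 0], [0, 0, 0, 0.1, 0, 0, 0], [0, 0, 0, 0, 0, 0, 0], [0, 0, 0, 0, 0, 0, 0]]]'

```text
time: 34.0
tool_pos: [0.5194, -0.2268, -0.0003]
tool_rot: [0.001, 0.743, 0.669, 0.0]
contact_force: [-0.1, -0.2, 0.3]
gripper_width: 0.473
grasp_force: 61.7
```

Call:
jog_arm --moves '[[[0, 0, 0, 0.4, 0, 0, 0], [0, 0, 0, 0.3, 0, 0, 0], [0, 0, 0, 0.2, 0, 0, 0], [0, 0, 0, 0.1, 0, 0, 0], [0, 0, 0, 0, 0, 0, 0]]]'

```text
time: 34.42
tool_pos: [0.5186, -0.2264, -0.0104]
tool_rot: [-0.001, 0.743, 0.669, -0.0]
contact_force: [-3.2, 1.8, 5.9]
gripper_width: 0.474
grasp_force: 62.4
```

Call:
jog_arm --moves '[[[5.5, 0, 0, 0, 0, 0, 0], [6, 0, 0, 0, 0, 0, 0], [6, 0, 0, 0, 0, 0, 0], [6, 0, 0, -0.5, 0, 0, 0], [6, 0, 0, -2, 0, 0, 0], [6, 0, 0, -3, 0, 0, 0], [6, 0, 0, -3, 0, 0, 0], [6, 0, 0, -3, 0, 0, 0], [6, 0, 0, -3, 0, 0, 0], [6, 0, -3, -3, 0, 0, 0], [6, 0, -3, 0, 0, 0, 0], [6, 0, 0, 0, 0, 0, 0], [6, 0, 0, 0, 0, 0, 0]]]'

```text
time: 35.5
tool_pos: [0.4591, -0.2202, 0.1638]
tool_rot: [0.001, 0.744, 0.669, 0.0]
contact_force: [0.5, -0.5, 0.3]
gripper_width: 0.7
grasp_force: 0.0
```

```bash
python3 - <<'E'
from h import *
f=grab_frame("side")
cv2.imwrite("pics/end.png",cv2.resize(f["color"],(800,500)))
TR={"L":(.5798,.3206,6.03),"S":(.5579,-.3237,-6.26)}
fs=[f,grab_frame("scene")]
for nm,t,x,y,r,h in(("heel_l","L",.5234,.4033,.045,.036),("tin","L",.533,.3175,.035,.06),("ink","L",.543,.224,.03,.07),("flat","S",.51,-.317,.042,.03),("heel_s","S",.519,-.2265,.035,.028)):
  for g in fs:
    W=world(g,np.ones((400,640),bool)); T=W[(abs(W[:,2]-h)<.006)&(np.hypot(W[:,0]-x,W[:,1]-y)<r)]
    if len(T)<10: print(nm,"few",len(T)); continue
    c=np.array(cv2.minAreaRect(T[:,:2].astype(np.float32))[0]); cx,cy,a=TR[t]; a=np.radians(a); d=c-[cx,cy]
    A=np.c_[T[:,:2]-c,np.ones(len(T))]; s=np.linalg.lstsq(A,T[:,2],rcond=None)[0]
    print(nm,len(T),"top",np.median(T[:,2]).round(4),"local",(np.cos(a)*d[0]+np.sin(a)*d[1]).round(3),(-np.sin(a)*d[0]+np.cos(a)*d[1]).round(3),"slope",s[:2].round(2))
print(state()["tool_pos"])
E
```

```text
heel_l 1034 top 0.0359 local -0.049 0.088 slope [ 0.   -0.01]
heel_l 715 top 0.0355 local -0.048 0.088 slope [-0.   -0.01]
tin 377 top 0.0603 local -0.048 0.0 slope [ 0.   -0.04]
tin 309 top 0.0596 local -0.045 -0.0 slope [-0.01 -0.  ]
ink 103 top 0.0697 local -0.049 -0.092 slope [ 0.02 -0.09]
ink 92 top 0.0692 local -0.047 -0.092 slope [-0.01  0.02]
flat 147 top 0.03 local -0.049 0.002 slope [-0.01 -0.02]
flat 255 top 0.0289 local -0.048 0.001 slope [-0.01 -0.  ]
heel_s 114 top 0.0277 local -0.05 0.093 slope [ 0.   -0.03]
heel_s 177 top 0.027 local -0.049 0.093 slope [-0.03 -0.  ]
[ 0.4598562  -0.22021819  0.16305578]
```

View pics/end.png

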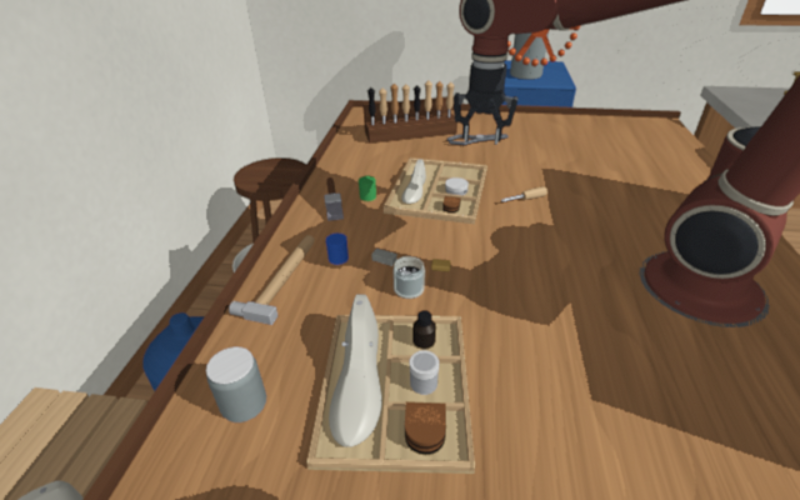

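All five things sit flat in their own compartments: bottle (424,330), tin (424,372), heel (426,425), flat tin (456,187), small heel (452,204). The jar stands at (409,277) and the arm is clear, so I'm handing in.

```bash
python3 -c "
from plant import *
print(job_done())"
```

```text
the job is handed in; nothing more can be done
None
```

Both kits are made up and handed in at about 36 s: all five things measured flat and within about 5 mm of their compartment centres, and the lasts and tack jar looked undisturbed in the last picture. The hand-in returned no verdict. The first grasp on the large heel missed because the fingertips sit about 22 mm above the reported TCP; I regrasped lower.

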